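Stand the draw plate on edge in the rack

TASK

Put the big draw plate that lies flat on the bench away: stand it upright on one of its long edges in the empty slot of the wooden rack, pushed fully down to the slot's floor and roughly centred along the slot, and let go. The sloped rest is there to lean the plate on while you change your grip. Do not shift the two smaller plates in the rack and do not knock over the two bottles.

Things in the scene. Friction and masses are not known exactly. Their poses are not given: they have to be found in the camera images.
- drawplate_mid (a point): centre of the big steel draw plate, a flat bar 130 x 50 x 9 mm, mass about 0.25 to 0.5 kg, with two rows of small holes; it starts lying flat on the bench. x runs along its 130 mm length, y along its 50 mm width, z through its 9 mm thickness. Both faces and both long edges are alike
- slot_free_floor (a point): centre of the floor of the empty slot, 16 mm above the bench; x along the slot, y across it, z up. The slot is 12 mm wide between wooden walls 13.4 mm thick and 110 mm long, with rounded tops (radius 6.7 mm) 24.7 mm above the floor; both ends are open. The standing big plate has its centre 25 mm above this point; 25 mm of it stand out above the walls
- rack_board: the fixed board of the rack, 124 x 156 x 6 mm, origin under its centre; x along the slots, y across them. It carries three like slot holders side by side, 48 mm apart; the empty one may be any of the three, the others hold the smaller plates. Above the bench's rear, from about x = 0.75 m on, a shelf hangs 0.41 m over the bench; a partition 0.2 m high and more bounds the bench on the left
- plate_b_mid (a point): centre of a smaller draw plate, 118 x 34 x 9 mm, that stands on its long edge in another slot of the rack; its top is 50 mm above the bench. Not to be shifted
- plate_c_mid (a point): centre of a smaller draw plate, 106 x 34 x 9 mm, that stands on its long edge in another slot of the rack; its top is 50 mm above the bench. Not to be shifted
- rest_seat (a point): where the big plate's centre lies when it leans on the sloped rest, 61 mm above the bench. Axes level: the slope rises at 45 degrees towards +x (it looks to -x and up), y is level along it, z up. The plate lies with its length along y, its underside on the slope 4.5 mm under this point, its lower long edge (40 mm above the bench) on toes 25 mm down the slope from this point
- rest: the fixed sloped rest, origin under its centre, axes as rest_seat: a foot board 94 x 106 x 8 mm with two wooden cheeks, each 10 mm wide, at y = +-43 mm. The cheeks' toes stand 8 mm proud of the slope; the cheeks end 6 mm short of the plate's upper edge. The 76 mm between the cheeks are open down to the foot board, so fingers can pass in front of, behind, above and below the plate there
- bottle_white: white bottle with blue cap, 45 mm across, 96 mm high, origin at its foot, z up; stands by the partition
- bottle_pink: small pink bottle, 30 mm across, 60 mm high, origin at its foot, z up; stands by the partition

How it is judged (in metres and radians):
At the end, for the whole second after the job is handed in: The big plate stands on a long edge in the empty slot: centre 20 to 30 mm above the slot floor, within 6 mm of the slot's middle plane and 20 mm of its middle lengthwise, faces within 0.22 rad of the slot's walls, length within 0.1 rad of the slot's line (z of drawplate_mid in the frame of slot_free_floor between 0.02 and 0.03 m and y of drawplate_mid in the frame of slot_free_floor between -0.006 and 0.006 m and x of drawplate_mid in the frame of slot_free_floor between -0.02 and 0.02 m and angle between the z axis of drawplate_mid and the y axis of slot_free_floor, either way round below 0.22 rad and angle between the x axis of drawplate_mid and the x axis of slot_free_floor, either way round below 0.1 rad and distance of drawplate_mid from where it was at the start of the episode above 0.05 m); the robot touches nothing.
It fails at once if a smaller plate in the rack is shifted by more than 15 mm (distance of any of plate_b_mid, plate_c_mid from where it was at the start of the episode above 0.015 m).
It fails at once if a bottle is knocked over (angle between any of bottle_white, bottle_pink's own z axis and vertical above 0.5 rad).
It also fails if it takes over 51 s, if anything falls off the work surface, if the arm or the gripper's body presses on something with over 40 N, if the wrist force passes 120 N, or if a joint passes its speed limit or range.

ROBOT

A 6-joint arm with a two-finger parallel gripper is mounted at the origin on a cart in front of the work surface, level with it; the furniture and walls round the work are solid. World frame = base frame: x ahead of the robot, y to its left, z up, the work surface at z = 0. Lengths are in mm, angles in degrees, forces in N, time in s.
With the tool pointing down it reaches from about 350 to 850 mm from the base axis. Payload 8.1 kg.
Tool frame: the origin (TCP) lies midway between the tips of the shut fingers; the grasp point (between the pads) lies 19 mm behind it (hold_point_z is the distance from the TCP to the grasp point, in mm); z points along the fingers, y is the direction in which the jaws open and shut (so a half turn about z gives the same grasp; the last joint's range is limited). The gripper opens to 85 mm and grips with 20 to 120 N. Pads are 22 mm wide; open, the fingers measure 114 mm over their backs; the gripper's body (76 mm by 85 mm) begins 54 mm behind the grasp point. The pads swing forward as they close: fully open they stand 13 mm farther back than shut.
Start: joints at [62.429, 7.471, 85.268, -0, 87.261, -4.893], TCP at [231.307, 553.626, 195.692] pointing down, gripper open.
Joint ranges: [-169.43, 169.43], [-51.17, 129.36], [1.28, 143.12], [-76.62, 256.62], [0, 156.53], [-152.29, 152.29]. Speed limits (degrees/s): [136.94, 136.94, 159.86, 180, 180, 180].

INTERFACE

Orientations are given as [roll, pitch, yaw] about the fixed x, y, z axes, in that order (R = Rz(yaw) Ry(pitch) Rx(roll)).
In Python, from bench import sense, snapshot, camera_params, hand_in, hold_point_z gives the robot as it stands.
- The arm moves only by the tool servo_tool, never from a script. Its argument "motion" is a list of rows, each a list of 7 numbers: the finger opening in mm, from 0 to 85.4, then the shift along the tool's x, y, z in mm, then the turn, a rotation vector about the tool's x, y, z in rad. A call has 1 to 10 rows; each row shifts and turns the pose as measured when the row begins, along the tool's axes as they then stand; what a row does not reach is not made up. A row lasts 1/10 s, in which the tool goes at most 50 mm and 8.59 degrees, less where a joint would pass 70% of its speed; a pose out of reach is approached as far as the arm can. A call with a gripper value outside its range is refused whole. The fingers move at their own pace and stop on an object; "force" is the grip in N (left out, the last holds). Time passes only in rows, so rows that do not move let the fingers close. It gives the time, the measured TCP pose, the force and the opening at its end, in the units of the state.
- sense(): the state, without advancing time (a new reading comes with each control period).
- snapshot(name): name is "side" or "top"; returns the picture (420x560x3 uint8, blue, green, red); there is no depth.
- camera_params(name): a dict with "fx", "fy", "cx", "cy" (pixels), "D" ([k1, k2, p1, p2, k3] as OpenCV has them; the pictures are not rectified), "R" (3x3) and "t" (3): a world point X has camera coordinates R X + t. Camera axes: x right, y down, z forward; pixel columns grow to the right and rows downward; lengths in mm; the calibration is good to about 2 mm. A picture is of the moment at which its call begins. camera_params takes no time and is no camera call.
- hand_in(): hands the job in, once; it reports no verdict.
The state is a dict: "time": time; "joint_pos": joint angles; "qd": joint speeds; "joint_efforts": joint torques, N m; "tool_pos": TCP position; "tcp_rot": TCP orientation; "ft_force": force on the tool from outside, world axes, zero at the start; "wrist_torque": the same for the moment, N m; "finger_gap": finger opening in mm.
Only numpy, scipy, OpenCV 4.12 (cv2) and the standard library are available. Lean on these libraries where they do the work, as an engineer would, in place of code of your own. Each camera call takes 0.05 s, during which the arm holds its last target. There are 200 camera calls.

## Working session

There is one attempt and no reset: what is moved stays moved. The work goes in short steps, Python scripts to look and compute and a tool call to move; the robot and the scene stay as the last step left them, time stands still between calls to the robot, and variables do not carry over. Pictures are saved under pics/ and viewed, about 8 in all and at most 12, crops included, and the job is handed in when it is done.

Besides the shell and the picture viewer there is one more tool, called after ">>>" as name([rows], argument=value, ...), one row to a line, values as JSON. servo_tool: Moves the arm, as the interface text tells. Its arguments: {"type":"object","properties":{"motion":{"type":"array"},"force":{"type":"number"}},"required":["motion"]}

```bash
ls; mkdir -p pics
python3 - <<'E'
from bench import *
import cv2
for n in ("top","side"):
    cv2.imwrite(f"pics/{n}0.png",cv2.resize(snapshot(n),(800,600),interpolation=cv2.INTER_CUBIC))
    p=camera_params(n);print(n,p)
print(sense(),hold_point_z)
E
```

```text
pics
top {'fx': 542.0358702339128, 'fy': 542.0358702339128, 'cx': 281.31054471466535, 'cy': 212.5668903870077, 'D': array([-0.01428191,  0.        ,  0.        ,  0.        ,  0.        ]), 'R': array([[-0.00281703, -0.99998075, -0.00552857],
       [-0.98442315,  0.00374501, -0.17577551],
       [ 0.17579284,  0.00494729, -0.98441475]]), 't': array([-181.96800199,  544.60026559, 1100.70946277])}
side {'fx': 440.2729800477364, 'fy': 440.2729800477364, 'cx': 276.9753232906427, 'cy': 205.7474275405378, 'D': array([-0.13336489,  0.        ,  0.        ,  0.        ,  0.        ]), 'R': array([[-0.9894489 , -0.14413292, -0.01471642],
       [-0.11617359,  0.84997827, -0.51384884],
       [ 0.08657118, -0.50671751, -0.85775451]]), 't': array([487.4619479 , 233.06453745, 756.6477803 ])}
{'time': 0.1, 'joint_pos': array([ 6.24305933e+01,  7.51165527e+00,  8.53247585e+01, -1.34515146e-03,
        8.72611327e+01, -4.89405074e+00]), 'qd': array([ 0.03581094, -0.04124799, -0.19830283,  0.03944981,  0.01798669,
       -0.04085128]), 'joint_efforts': array([ 6.88014552e-04, -5.70947671e+01, -5.01943481e+01, -1.57243603e-04,
        8.05360673e-03, -5.73949592e-06]), 'tool_pos': array([231.04005159, 553.11939977, 194.72379266]), 'tcp_rot': array([-1.79902695e+02, -6.98341818e-03,  1.57324704e+02]), 'ft_force': array([ 0.49043493, -0.64433232,  1.06231553]), 'wrist_torque': array([ 0.00538707, -0.03646711, -0.01842264]), 'finger_gap': 85.3666838842498} 18.700000000000003
```

View pics/top0.png

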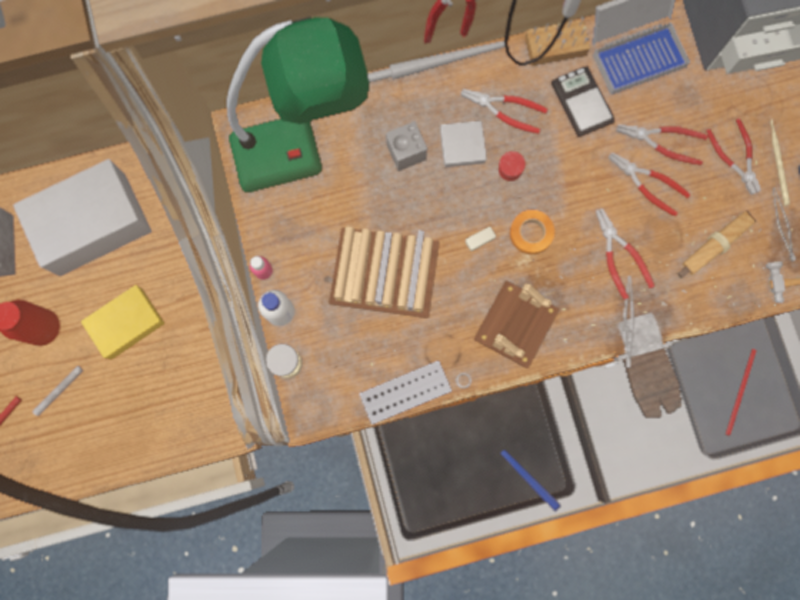

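View pics/side0.png

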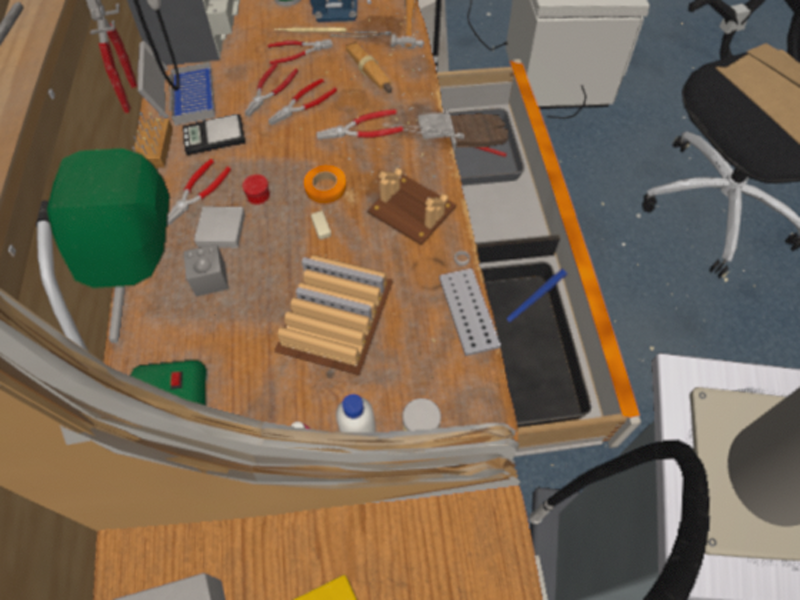

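Run:
```python
from bench import *
import cv2
for n,(x,y,w,h) in {"top":(225,150,175,150),"side":(190,113,165,150)}.items():
    cv2.imwrite(f"pics/{n}1.png",cv2.resize(snapshot(n)[y:y+h,x:x+w],None,fx=4,fy=4,interpolation=cv2.INTER_CUBIC))
```

```text
(no output)
```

View pics/top1.png

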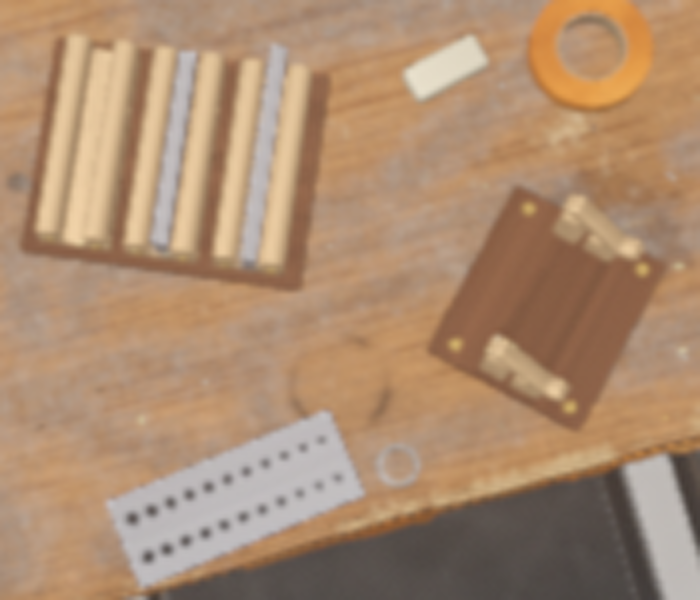

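View pics/side1.png

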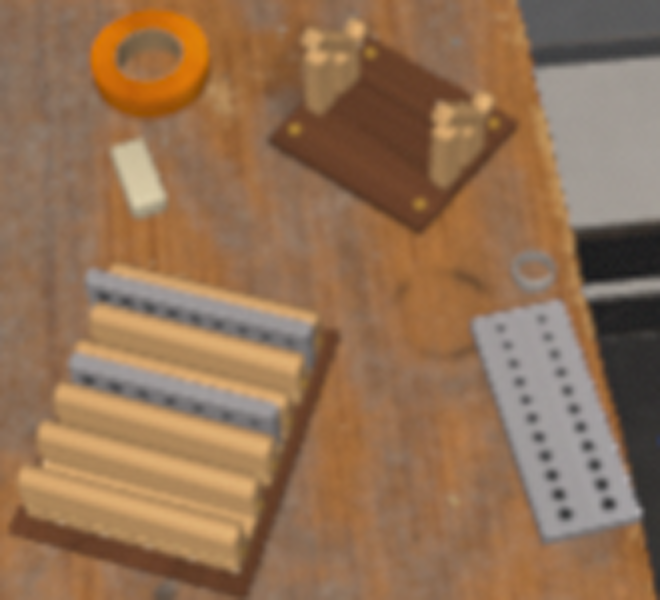

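```bash
cat > h.py <<'E'
import numpy as np,cv2
from bench import *
from scipy.optimize import least_squares
from scipy.spatial.transform import Rotation as Ro
OFF={"top":(225,150),"side":(190,113)}
CP={n:camera_params(n) for n in OFF}
def proj(n,X):
    p=CP[n];K=np.array([[p['fx'],0,p['cx']],[0,p['fy'],p['cy']],[0,0,1]])
    return cv2.projectPoints(np.atleast_2d(X).astype(float),cv2.Rodrigues(p['R'])[0],p['t'],K,p['D'])[0][:,0]
def crop(n,X,off=None,s=4): return (proj(n,X)-(off or OFF[n])+.5)*s-.5
def place(q,P): 
    return np.atleast_2d(P)@Ro.from_euler('z',q[2]).as_matrix().T+[q[0],q[1],0]
E
cat > fit.py <<'E'
from h import *
def rect(l,w,z): return np.array([[-l/2,-w/2,z],[l/2,-w/2,z],[l/2,w/2,z],[-l/2,w/2,z]])
objs={
'plate':(rect(130,50,9),[(143,586),(363,492),(328,412),(108,500)],[(548,540),(640,518),(560,300),(473,320)],None),
'rack':(rect(124,156,6),[(298,289),(328,72),(60,36),(22,250)],[(340,332),None,(12,530),(245,597)],None),
'rest':(rect(94,106,8),[(430,350),(519,186),(667,252),(580,430)],[(418,232),(270,140),(365,35),(518,125)],None)}
# plate: x-axis along length. match side corners by nearest
def fit(name):
    P,T,S,_=objs[name];T=np.array(T,float);S=np.array([s for s in S if s],float);best=None
    for y0 in np.arange(0,6.28,.52):
        x0=[540,200,y0]
        def res(q,m=None):
            W=place(q,P);t=crop('top',W);s=crop('side',W)
            return np.concatenate([np.concatenate([(t[np.argmin(((t-a)**2).sum(1))]-a) for a in T]),np.concatenate([(s[np.argmin(((s-a)**2).sum(1))]-a) for a in S])])
        # start from top-centre
        c=T.mean(0);r=least_squares(lambda q:crop('top',[[q[0],q[1],8]])[0]-c,[540,200]);x0[:2]=r.x
        r=least_squares(res,x0,x_scale=[10,10,.1])
        if best is None or r.cost<best.cost:best=r
    print(name,best.x[:2].round(1),np.degrees(best.x[2]).round(2)%180,'rms crop px',np.sqrt((best.fun**2).mean()).round(2));print(best.fun.reshape(-1,2).round(1).tolist())
    return best.x
Q={n:fit(n) for n in objs}
np.savez('q.npz',**Q)
ims={n:cv2.imread(f'pics/{n}1.png') for n in OFF}
out=[]
for h,col in ((0,(0,0,255)),(np.pi,(255,0,0))):
    q=Q['rest']+[0,0,h];u=np.array([1,0,1])/2**.5;nn=np.array([-1,0,1])/2**.5
    for y in (-43,43):
        pts=[np.array([0,y,61])+a*u+b*nn for a,b in((19,-4.5),(-25,-4.5),(-25,3.5))]
        for n in ims: cv2.polylines(ims[n],[crop(n,place(q,pts)).astype(int)],False,col,2)
for n in ims:
    for k,P in (('plate',objs['plate'][0]),('rack',objs['rack'][0]),('rest',objs['rest'][0]),('rack',rect(110,12,41)+[0,48,0]),('rack',rect(110,12,41)-[0,48,0])):
        cv2.polylines(ims[n],[crop(n,place(Q[k],P)).astype(int)],True,(0,255,0),1)
a=ims['top'];b=ims['side'];
cv2.imwrite('pics/ov.png',cv2.resize(np.hstack([np.vstack([a[0:300,0:340]]),a[170:470,400:690]]),None,fx=1.2,fy=1.2));
c=np.hstack([a[170:470,400:690],b[0:300,240:530]]);d=np.hstack([a[0:300,0:290],b[300:600,0:290]])
cv2.imwrite('pics/ov.png',np.vstack([c,d]))
E
python3 fit.py
```

```text
plate [ 416.5 -187.4] 112.32 rms crop px 2.39
[[-3.1, 2.3], [1.1, 2.7], [-0.1, -3.0], [-3.1, 1.4], [-3.8, -0.8], [2.6, -2.4], [1.9, -1.6], [-3.3, -1.3]]
rack [ 602.2 -156. ] 171.63 rms crop px 2.72
[[2.9, 2.0], [3.4, 1.5], [-5.0, -0.7], [-2.3, 1.2], [1.2, -2.1], [-6.1, 0.1], [1.4, -0.3]]
rest [ 521.  -358.1] 61.650000000000006 rms crop px 3.82
[[-4.3, -0.4], [-5.2, -4.7], [0.0, 8.5], [0.5, 1.0], [2.4, -2.8], [-5.5, -2.3], [-0.0, -0.7], [-0.0, -6.6]]
```

View pics/ov.png

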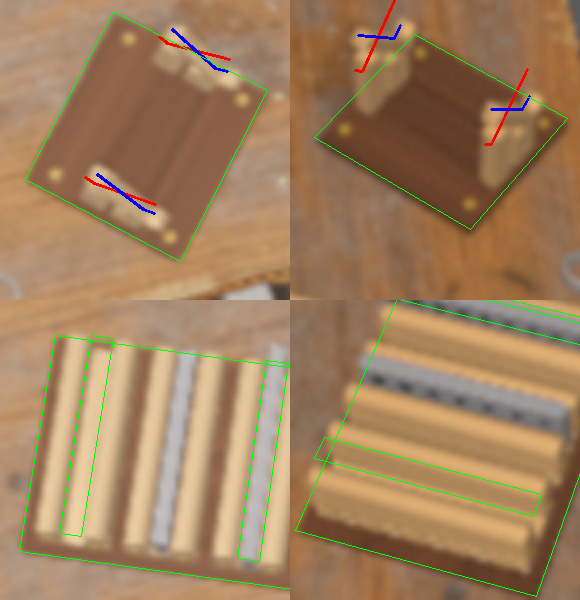

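```bash
cat >> h.py <<'E'
from scipy.linalg import logm,expm,fractional_matrix_power
def cur():
    s=sense();T=np.eye(4);T[:3,:3]=Ro.from_euler('xyz',s['tcp_rot'],degrees=True).as_matrix();T[:3,3]=s['tool_pos'];return T
def pose(p,zd,xd):
    z=np.array(zd,float);z/=np.linalg.norm(z);x=np.array(xd,float);x-=z*(x@z);x/=np.linalg.norm(x)
    T=np.eye(4);T[:3,:3]=np.c_[x,np.cross(z,x),z];T[:3,3]=p;return T
def yaw(d): d=np.radians(d);return np.array([np.cos(d),np.sin(d),0])
def go(T,mm=35,deg=7,T0=None):
    "identical rows (screw path) from current pose to T"
    T0=cur() if T0 is None else T0
    D=np.linalg.inv(T0)@T;w=Ro.from_matrix(D[:3,:3]).as_rotvec();
    N=int(max(1,np.ceil(np.linalg.norm(D[:3,3])/mm),np.ceil(np.degrees(np.linalg.norm(w))/deg)))
    E=np.real(expm(logm(D)/N));r=np.r_[E[:3,3].round(2),Ro.from_matrix(E[:3,:3]).as_rotvec().round(4)]
    print(N,'rows of',r.tolist())
    T1=T0@np.linalg.matrix_power(E,N//2);print('  mid',T1[:3,3].round(0),'end',T[:3,3].round(1))
    return T
E
python3 - <<'E'
from h import *
a=np.array([265,440])*.7;b=np.array([515,440])*.7
r=least_squares(lambda X:np.r_[proj('top',X)[0]-a,proj('side',X)[0]-b],[380,100,200]);print(r.x,r.cost)
for _ in range(3):print(sense()['tool_pos'])
T0=cur();print(T0.round(3))
up=T0.copy();up[2,3]=400;go(up)
A=pose([420,60,350],[0,0,-1],yaw(112.3));T=go(A,T0=up)
B=pose([416.5,-187.4,80],[0,0,-1],yaw(112.3));go(B,T0=T)
E
```

```text
[347.06377296  11.47635401  59.01147975] 0.7702103297414444
[231.13806505 553.27175417 195.03975141]
[231.13806505 553.27175417 195.03975141]
[231.13806505 553.27175417 195.03975141]
[[-9.23000e-01  3.86000e-01 -1.00000e-03  2.31138e+02]
 [ 3.86000e-01  9.23000e-01 -1.00000e-03  5.53272e+02]
 [ 0.00000e+00 -1.00000e-03 -1.00000e+00  1.95040e+02]
 [ 0.00000e+00  0.00000e+00  0.00000e+00  1.00000e+00]]
6 rows of [0.0, -0.04, -34.16, 0.0, -0.0, -0.0]
  mid [231. 553. 298.] end [231.1 553.3 400. ]
16 rows of [-30.63, -14.46, 3.13, -0.0001, 0.0, 0.0491]
  mid [375. 325. 375.] end [420.  60. 350.]
11 rows of [-20.69, -8.83, 24.55, -0.0, -0.0, -0.0]
  mid [418. -52. 227.] end [ 416.5 -187.4   80. ]
```

>>> servo_tool([
  [62, 0, 0, -34, 0, 0, 0],
  [62, 0, 0, -34, 0, 0, 0],
  [62, 0, 0, -34, 0, 0, 0],
  [62, 0, 0, -34, 0, 0, 0],
  [62, 0, 0, -34, 0, 0, 0],
  [62, 0, 0, -34, 0, 0, 0],
])

```text
time: 0.8
tool_pos: [229.6, 550.3, 395.6]
tcp_rot: [-178.9, -0.1, 157.3]
ft_force: [-0.6, 1.1, -0.2]
finger_gap: 62.5
```

>>> servo_tool([
  [62, -30.6, -14.5, 3.1, 0, 0, 0.049],
  [62, -30.6, -14.5, 3.1, 0, 0, 0.049],
  [62, -30.6, -14.5, 3.1, 0, 0, 0.049],
  [62, -30.6, -14.5, 3.1, 0, 0, 0.049],
  [62, -30.6, -14.5, 3.1, 0, 0, 0.049],
  [62, -30.6, -14.5, 3.1, 0, 0, 0.049],
  [62, -30.6, -14.5, 3.1, 0, 0, 0.049],
  [62, -30.6, -14.5, 3.1, 0, 0, 0.049],
  [62, -30.6, -14.5, 3.1, 0, 0, 0.049],
  [62, -30.6, -14.5, 3.1, 0, 0, 0.049],
])

```text
time: 1.8
tool_pos: [396.5, 251.6, 370.9]
tcp_rot: [-179.5, 0.2, 128.6]
ft_force: [0.7, -0.1, 0.8]
finger_gap: 61.8
```

>>> servo_tool([
  [62, -30.6, -14.5, 3.1, 0, 0, 0.049],
  [62, -30.6, -14.5, 3.1, 0, 0, 0.049],
  [62, -30.6, -14.5, 3.1, 0, 0, 0.049],
  [62, -30.6, -14.5, 3.1, 0, 0, 0.049],
  [62, -30.6, -14.5, 3.1, 0, 0, 0.049],
  [62, -30.6, -14.5, 3.1, 0, 0, 0.049],
])

```text
time: 2.4
tool_pos: [417.2, 41.6, 351.8]
tcp_rot: [-179.5, 0.3, 111.0]
ft_force: [-0.4, 0.3, -1.3]
finger_gap: 62.0
```

Run:
```python
from h import *
s=sense();print(s['time'],s['joint_pos'].round(1),s['ft_force'])
go(pose([416.5,-187.4,60],[0,0,-1],yaw(112.3)))
```

```text
2.4 [ -0.9 -20.8  95.2  -0.5 105.9 -22. ] [-0.3910148   0.2891979  -1.29706656]
11 rows of [-19.25, -7.61, 26.62, -0.0008, 0.0005, -0.002]
  mid [416. -63. 219.] end [ 416.5 -187.4   60. ]
```

>>> servo_tool([
  [62, -21.2, -8.4, 29.3, 0, 0, -0.002],
  [62, -21.2, -8.4, 29.3, 0, 0, -0.002],
  [62, -21.2, -8.4, 29.3, 0, 0, -0.002],
  [62, -21.2, -8.4, 29.3, 0, 0, -0.002],
  [62, -21.2, -8.4, 29.3, 0, 0, -0.002],
  [62, -21.2, -8.4, 29.3, 0, 0, -0.002],
  [62, -21.2, -8.4, 29.3, 0, 0, -0.002],
  [62, -21.2, -8.4, 29.3, 0, 0, -0.002],
  [62, -21.2, -8.4, 29.3, 0, 0, -0.002],
  [62, 0, 0, 0, 0, 0, 0],
])

```text
time: 3.4
tool_pos: [413.4, -177.2, 80.8]
tcp_rot: [-179.8, 0.4, 111.7]
ft_force: [0.2, 0.5, -0.2]
finger_gap: 62.3
```

Run:
```python
from h import *
s=sense();print(s['time'],s['tool_pos'],s['joint_pos'].round(1),s['ft_force'])
go(pose([416.5,-187.4,-2.5],[0,0,-1],yaw(112.3)),mm=12)
for n,(x,y) in {"top":(215,210),"side":(270,160)}.items():
    cv2.imwrite(f"pics/{n}2.png",cv2.resize(snapshot(n)[y:y+110,x:x+95],None,fx=4,fy=4,interpolation=cv2.INTER_CUBIC))
cv2.imwrite('pics/g2.png',np.hstack([cv2.imread('pics/top2.png'),cv2.imread('pics/side2.png')]))
```

```text
3.4 [ 413.41308932 -177.15637977   80.79168452] [-29.4 -11.7 116.2  -0.4  75.3 -51. ] [ 0.22865841  0.47855826 -0.23852   ]
7 rows of [-1.47, -0.12, 11.91, -0.0004, 0.001, -0.0015]
  mid [ 415. -182.   45.] end [ 416.5 -187.4   -2.5]
```

View pics/g2.png

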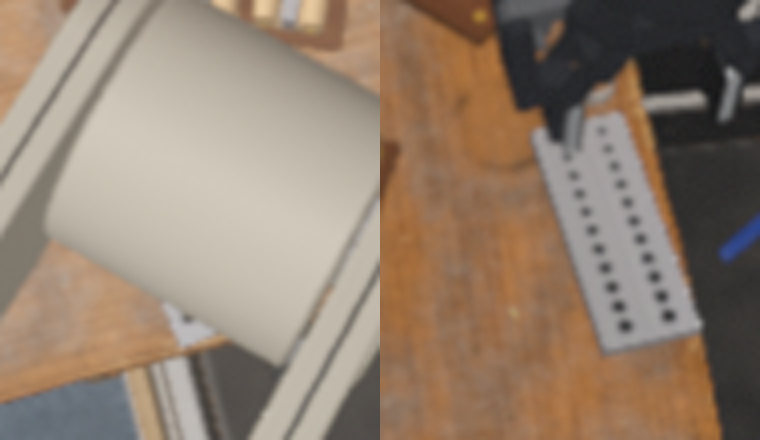

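>>> servo_tool([
  [62, -2, 0, 12, 0, 0, 0],
  [62, -2, 0, 12, 0, 0, 0],
  [62, -2, 0, 12, 0, 0, 0],
  [62, -2, 0, 12, 0, 0, 0],
  [62, -2, 0, 10, 0, 0, 0],
  [62, 0, 0, 0, 0, 0, 0],
])

```text
time: 4.1
tool_pos: [423.9, -185.9, 26.0]
tcp_rot: [179.7, 0.9, 111.9]
ft_force: [-0.4, -0.3, -0.6]
finger_gap: 62.1
```

Run:
```python
from h import *
s=sense();print(s['time'],s['tool_pos'],s['joint_pos'].round(1),s['ft_force'])
go(pose([416.5,-187.4,-2],[0,0,-1],yaw(112.3)),mm=6)
```

```text
4.1 [ 423.93139098 -185.94007818   26.02344759] [-29.8  -6.1 117.4  -0.3  67.8 -51.6] [-0.36837908 -0.27597646 -0.60450011]
5 rows of [0.34, -1.51, 5.6, 0.0012, 0.0031, -0.0013]
  mid [ 421. -187.   15.] end [ 416.5 -187.4   -2. ]
```

>>> servo_tool([
  [62, 1.5, -7, 3, 0, 0, 0],
  [62, 0, 0, 3, 0, 0.01, 0],
  [62, 0, 0, 3, 0, 0.005, 0],
  [62, 0, 0, 0, 0, 0, 0],
])

```text
time: 4.5
tool_pos: [416.4, -187.4, 16.5]
tcp_rot: [179.7, -0.0, 111.9]
ft_force: [0.1, -0.2, 0.1]
finger_gap: 61.9
```

```bash
cat > st.py <<'E'
from h import *
s=sense();print(s['time'],s['tool_pos'].round(1),s['tcp_rot'].round(1),s['joint_pos'].round(1),s['ft_force'].round(1),s['finger_gap'])
E
python3 - <<'E'
from st import *
go(pose([416.5,-187.4,-2],[0,0,-1],yaw(112.3)),mm=6)
E
```

```text
4.5 [ 416.4 -187.4   16.5] [179.7  -0.  111.9] [-30.9  -5.5 118.    0.3  67.3 -53. ] [ 0.1 -0.2  0.1] 61.866630663443324
4 rows of [-0.01, 0.0, 4.63, 0.0015, -0.0002, -0.0016]
  mid [ 416. -187.    7.] end [ 416.5 -187.4   -2. ]
```

>>> servo_tool([
  [62, 0, 0, 5, 0, 0, 0],
  [62, 0, 0, 5, 0, 0, 0],
  [62, 0, 0, 4, 0, 0, 0],
  [62, 0, 0, 4, 0, 0, 0],
  [62, 0, 0, 0, 0, 0, 0],
])

```text
time: 5.0
tool_pos: [417.1, -187.7, -2.5]
tcp_rot: [179.6, 0.0, 111.9]
ft_force: [-0.6, -0.4, -0.5]
finger_gap: 62.3
```

```bash
python3 st.py
```

```text
5.0 [ 417.1 -187.7   -2.5] [179.6   0.  111.9] [-30.9  -3.7 118.5   0.3  64.9 -53. ] [-0.6 -0.4 -0.5] 62.28059342846624
```

>>> servo_tool([
  [45, 0, 0, 0, 0, 0, 0],
  [45, 0, 0, 0, 0, 0, 0],
  [45, 0, 0, 0, 0, 0, 0],
  [45, 0, 0, 0, 0, 0, 0],
  [45, 0, 0, 0, 0, 0, 0],
], force=70)

```text
time: 5.5
tool_pos: [417.4, -187.7, -2.2]
tcp_rot: [179.6, 0.0, 111.9]
ft_force: [-0.2, -0.1, -0.3]
finger_gap: 44.7
```

Run:
```python
from st import *
T=cur();T[2,3]+=130;T=go(T)
ax=yaw(62);z=np.array([0,0,1]);n=(z-ax)/2**.5
S=np.array([521,-358,61])
# plate centre in tool frame: (0,0,-7)
P=S+n*40+z*30-n*(-7-0)*0
G=pose(P-n*7,-n,yaw(152));print(G.round(3));go(G,T0=T)
```

```text
5.5 [ 417.4 -187.7   -2.2] [179.6   0.  111.9] [-30.9  -3.7 118.5   0.3  64.9 -53. ] [-0.2 -0.1 -0.3] 44.69716135930345
4 rows of [-0.02, 0.23, -32.5, 0.0, -0.0, 0.0]
  mid [ 417. -188.   63.] end [ 417.4 -187.7  127.8]
[[-8.83000e-01  3.32000e-01  3.32000e-01  5.10045e+02]
 [ 4.69000e-01  6.24000e-01  6.24000e-01 -3.78603e+02]
 [-0.00000e+00  7.07000e-01 -7.07000e-01  1.14335e+02]
 [ 0.00000e+00  0.00000e+00  0.00000e+00  1.00000e+00]]
9 rows of [-23.45, -5.69, -1.62, -0.0829, 0.0308, -0.0734]
  mid [ 442. -281.  128.] end [ 510.  -378.6  114.3]
```

Run:
```python
from st import *
x,y=270,160
cv2.imwrite("pics/s3.png",cv2.resize(snapshot("side")[y:y+100,x:x+130],None,fx=6,fy=6,interpolation=cv2.INTER_CUBIC))
```

```text
5.5 [ 417.4 -187.7   -2.2] [179.6   0.  111.9] [-30.9  -3.7 118.5   0.3  64.9 -53. ] [-0.2 -0.1 -0.3] 44.69716135930345
```

View pics/s3.png

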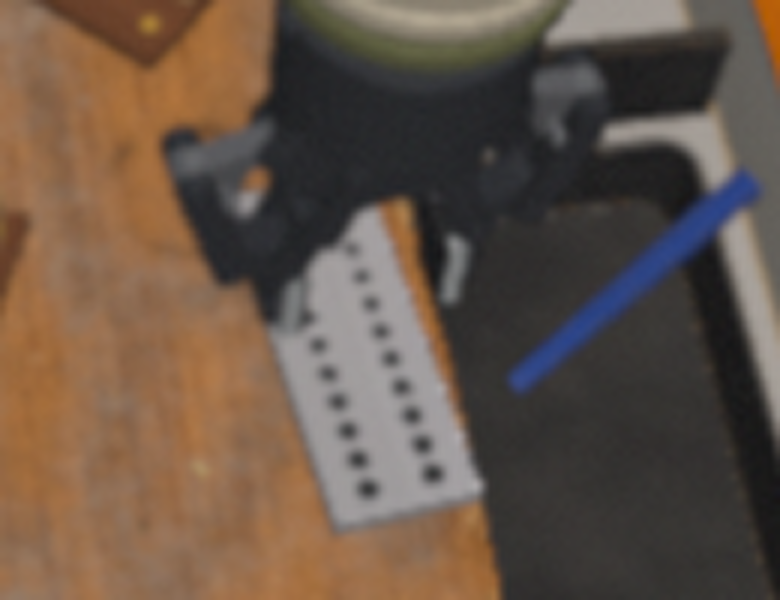

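Run:
```python
from h import *
T=cur()
for d in (0,5,10,15,20):
    P=[(T@[0,s*22.35,-d,1])[:3] for s in (1,-1)]
    print(d,crop('side',P,(270,160),6).round(0).tolist())
q=np.load('q.npz')['plate'];print(q)
P=np.array([[x,y,9] for x in(-65,65) for y in (-25,25)]);print(crop('side',place(q,P),(270,160),6).round().tolist())
```

```text
0 [[282.0, 368.0], [408.0, 340.0]]
5 [[283.0, 361.0], [410.0, 333.0]]
10 [[284.0, 354.0], [412.0, 326.0]]
15 [[285.0, 346.0], [413.0, 318.0]]
20 [[286.0, 339.0], [415.0, 311.0]]
[ 416.53870111 -187.36573172    1.9602725 ]
[[225.0, 196.0], [363.0, 166.0], [337.0, 527.0], [484.0, 492.0]]
```

Run:
```python
from h import *
def chk(T,g,ds):
    for d in ds:
        print(d,proj('side',[(T@[x,s*g/2,-d,1])[:3] for s in (1,-1) for x in (0,11)]).round(1).tolist())
T=np.eye(4);T[:3,:3]=Ro.from_euler('xyz',[-179.8,.4,111.7],degrees=True).as_matrix();T[:3,3]=[413.4,-177.2,80.8]
chk(T,62,(0,8,20))
T=cur();chk(T,44.7,(0,8,20,100))
im=snapshot('side');print(sense()['time'])
cv2.imwrite('pics/full.png',im)
# contrast-stretched big crop
c=im[165:220,300:360].astype(float);c=np.clip((c/255)**.5*255,0,255).astype(np.uint8)
cv2.imwrite('pics/s4.png',cv2.resize(c,None,fx=10,fy=10,interpolation=cv2.INTER_CUBIC))
```

```text
0 [[316.4, 205.4], [318.1, 210.4], [348.4, 198.5], [350.3, 203.4]]
8 [[316.7, 203.2], [318.4, 208.2], [349.0, 196.2], [350.8, 201.2]]
20 [[317.1, 199.8], [318.8, 204.9], [349.8, 192.7], [351.7, 197.7]]
0 [[316.5, 221.0], [318.1, 225.6], [337.6, 216.3], [339.3, 220.9]]
8 [[316.8, 219.0], [318.4, 223.7], [338.1, 214.3], [339.7, 219.0]]
20 [[317.2, 216.0], [318.8, 220.8], [338.7, 211.3], [340.4, 216.0]]
100 [[320.3, 194.3], [322.1, 199.3], [343.6, 189.4], [345.5, 194.3]]
5.6
```

View pics/s4.png

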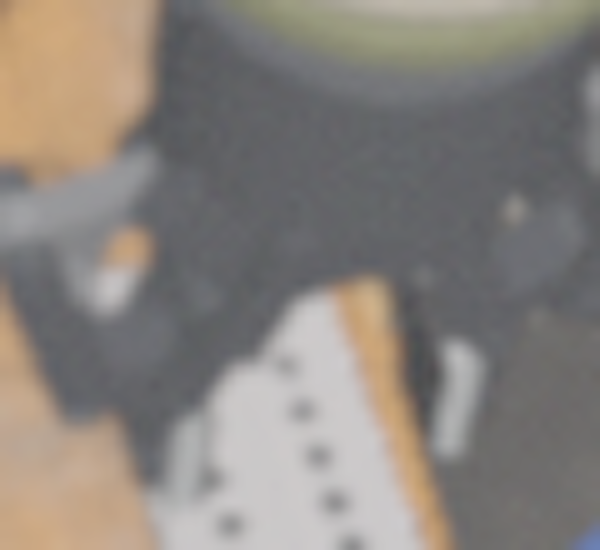

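>>> servo_tool([
  [66, 0, 0, 0, 0, 0, 0],
  [66, 0, 0, 0, 0, 0, 0],
  [66, 0, 0, 0, 0, 0, 0],
  [66, 0, 0, 1.5, 0, 0, 0],
  [66, 0, 0, 1.5, 0, 0, 0],
  [66, 0, 0, 1.5, 0, 0, 0],
])

```text
time: 6.2
tool_pos: [417.7, -187.9, -6.8]
tcp_rot: [179.6, 0.1, 111.9]
ft_force: [0.5, 1.0, -0.6]
finger_gap: 65.8
```

```bash
python3 st.py
```

```text
6.2 [ 417.7 -187.9   -6.8] [1.796e+02 1.000e-01 1.119e+02] [-30.9  -3.2 118.6   0.3  64.3 -53. ] [ 0.5  1.  -0.6] 65.84814896462832
```

>>> servo_tool([
  [66, 0, 0, 1.5, 0, 0, 0],
  [66, 0, 0, 1.5, 0, 0, 0],
  [66, 0, 0, 0, 0, 0, 0],
])

```text
time: 6.5
tool_pos: [417.3, -187.7, -10.5]
tcp_rot: [179.6, 0.0, 111.9]
ft_force: [0.1, -0.3, 0.1]
finger_gap: 65.8
```

>>> servo_tool([
  [66, 0, 0, 1.5, 0, 0, 0],
  [66, 0, 0, 1.5, 0, 0, 0],
  [66, 0, 0, 0, 0, 0, 0],
])

```text
time: 6.8
tool_pos: [417.3, -187.7, -13.8]
tcp_rot: [179.6, 0.0, 111.9]
ft_force: [-0.4, 0.6, 0.0]
finger_gap: 66.1
```

>>> servo_tool([
  [66, 0, 0, 1.5, 0, 0, 0],
  [66, 0, 0, 1.5, 0, 0, 0],
  [66, 0, 0, 1.5, 0, 0, 0],
  [66, 0, 0, 0, 0, 0, 0],
])

```text
time: 7.2
tool_pos: [417.4, -187.7, -18.7]
tcp_rot: [179.6, 0.0, 111.9]
ft_force: [-0.4, -0.4, -0.2]
finger_gap: 66.3
```

>>> servo_tool([
  [66, 0, 0, 1.5, 0, 0, 0],
  [66, 0, 0, 1.5, 0, 0, 0],
  [66, 0, 0, 0, 0, 0, 0],
])

```text
time: 7.5
tool_pos: [417.5, -187.7, -21.9]
tcp_rot: [179.6, 0.0, 111.9]
ft_force: [0.5, -1.1, 0.4]
finger_gap: 65.9
```

Run:
```python
from st import *
im=snapshot('side')
c=im[165:255,290:370].astype(float);c=np.clip((c/255)**.6*255,0,255).astype(np.uint8)
cv2.imwrite('pics/s5.png',cv2.resize(c,None,fx=6.5,fy=6.5,interpolation=cv2.INTER_CUBIC))
```

```text
7.5 [ 417.5 -187.7  -21.9] [179.6   0.  111.9] [-30.9  -1.7 119.    0.3  62.4 -53. ] [ 0.5 -1.1  0.4] 65.86165009672385
```

View pics/s5.png

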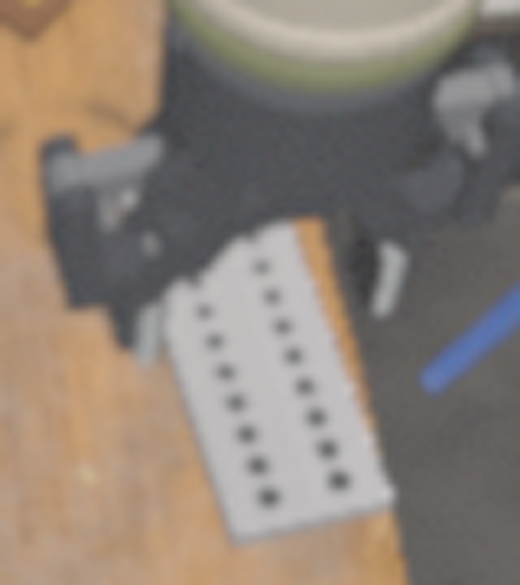

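>>> servo_tool([
  [66, 0, -3, 1.5, 0, 0, 0],
  [66, 0, -2, 1.5, 0, 0, 0],
  [66, 0, 0, 0, 0, 0, 0],
])

```text
time: 7.85
tool_pos: [412.5, -189.8, -25.1]
tcp_rot: [179.6, 0.0, 111.9]
ft_force: [-0.3, -0.3, -0.1]
finger_gap: 66.3
```

Run:
```python
from st import *
# ray point for finger-tip centre seen at (330.6,217): xy for several z
for z in (0,5,10,15,20,30):
    r=least_squares(lambda X:proj('side',[[X[0],X[1],z]])[0]-[330.6,217],[417,-187]);print(z,r.x.round(1))
T=cur();print('x=+11 side at', (T@[11,5,0,1])[:3].round(1))
```

```text
7.85 [ 412.5 -189.8  -25.1] [179.6   0.  111.9] [-31.4  -1.9 119.6   0.3  62.  -53.6] [-0.3 -0.3 -0.1] 66.25111348780675
0 [ 410.8 -191.3]
5 [ 411.1 -188.4]
10 [ 411.3 -185.5]
15 [ 411.5 -182.6]
20 [ 411.7 -179.7]
30 [ 412.1 -174. ]
x=+11 side at [ 413.  -177.7  -25.1]
```

>>> servo_tool([
  [66, 0, 4, -1, 0, 0, 0],
  [66, 0, 2, 0, 0, 0, 0],
  [66, 0, 0, 2, 0, 0, 0],
  [66, 0, 0, 2, 0, 0, 0],
  [66, 0, 0, 2, 0, 0, 0],
  [66, 0, 0, 0, 0, 0, 0],
])

```text
time: 8.45
tool_pos: [418.9, -187.3, -30.4]
tcp_rot: [179.6, 0.0, 111.9]
ft_force: [0.1, 1.1, -0.3]
finger_gap: 66.2
```

>>> servo_tool([
  [66, 0, 0, 1.5, 0, 0, 0],
  [66, 0, 0, 1.5, 0, 0, 0],
  [66, 0, 0, 1.5, 0, 0, 0],
  [66, 0, 0, 0, 0, 0, 0],
])

```text
time: 8.85
tool_pos: [418.6, -187.3, -35.5]
tcp_rot: [179.6, 0.0, 111.9]
ft_force: [0.0, -0.4, -0.1]
finger_gap: 66.1
```

>>> servo_tool([
  [66, 0, 0, 1.5, 0, 0, 0],
  [66, 0, 0, 1.5, 0, 0, 0],
  [66, 0, 0, 0, 0, 0, 0],
])

```text
time: 9.15
tool_pos: [418.7, -187.3, -38.7]
tcp_rot: [179.6, 0.0, 111.9]
ft_force: [0.0, 0.2, 0.4]
finger_gap: 66.2
```

>>> servo_tool([
  [66, 0, 0, 1.5, 0, 0, 0],
  [66, 0, 0, 1.5, 0, 0, 0],
  [66, 0, 0, 0, 0, 0, 0],
])

```text
time: 9.45
tool_pos: [418.9, -187.4, -41.8]
tcp_rot: [179.6, 0.1, 111.9]
ft_force: [0.7, -0.7, 0.1]
finger_gap: 65.9
```

>>> servo_tool([
  [66, 0, 0, 1, 0, 0, 0],
  [66, 0, 0, 1, 0, 0, 0],
  [66, 0, 0, 0, 0, 0, 0],
])

```text
time: 9.75
tool_pos: [419.1, -187.5, -41.8]
tcp_rot: [179.6, 0.0, 111.9]
ft_force: [0.0, 0.4, -0.4]
finger_gap: 66.0
```

Run:
```python
from st import *
im=snapshot('side')
c=im[165:255,290:370].astype(float);c=np.clip((c/255)**.6*255,0,255).astype(np.uint8)
cv2.imwrite('pics/s6.png',cv2.resize(c,None,fx=6.5,fy=6.5,interpolation=cv2.INTER_CUBIC))
```

```text
9.75 [ 419.1 -187.5  -41.8] [179.6   0.  111.9] [-30.8   0.8 119.1   0.3  60.  -52.9] [ 0.   0.4 -0.4] 65.97438747276222
```

View pics/s6.png

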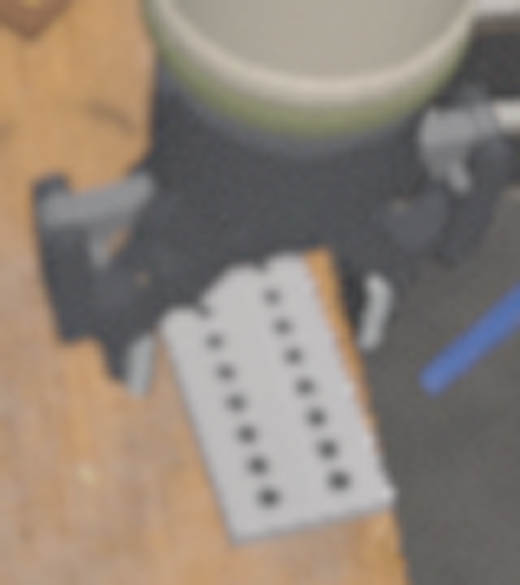

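>>> servo_tool([
  [66, 0, 0, 1.5, 0, 0, 0],
  [66, 0, 0, 1.5, 0, 0, 0],
])

```text
time: 10.0
tool_pos: [419.5, -187.8, -42.4]
tcp_rot: [179.7, 0.0, 111.9]
ft_force: [-11.8, 8.0, 31.6]
finger_gap: 66.0
```

```bash
python3 st.py
```

```text
10.0 [ 419.5 -187.8  -42.4] [179.7   0.  111.9] [-30.8   0.9 119.    0.3  59.9 -52.8] [-11.8   8.   31.6] 65.98151817458162
```

>>> servo_tool([
  [66, 0, 0, -2.5, 0, 0, 0],
  [66, 0, 0, -2, 0, 0, 0],
  [42, 0, 0, 0, 0, 0, 0],
  [42, 0, 0, 0, 0, 0, 0],
  [42, 0, 0, 0, 0, 0, 0],
  [42, 0, 0, 0, 0, 0, 0],
], force=70)

```text
time: 10.6
tool_pos: [419.9, -188.2, -36.8]
tcp_rot: [179.6, 0.0, 112.0]
ft_force: [-1.6, 1.2, 4.7]
finger_gap: 47.9
```

```bash
python3 st.py
```

```text
10.6 [ 419.9 -188.2  -36.8] [179.6   0.  112. ] [-30.8   0.3 118.8   0.3  60.6 -52.8] [-1.6  1.2  4.7] 47.88403740753195
```

>>> servo_tool([
  [42, 0, 0, 0, 0, 0, 0],
  [42, 0, 0, 0, 0, 0, 0],
])

```text
time: 10.8
tool_pos: [419.8, -188.2, -36.9]
tcp_rot: [179.7, 0.0, 112.0]
ft_force: [-1.4, 1.3, 4.6]
finger_gap: 47.8
```

>>> servo_tool([
  [42, 0, 0, -10, 0, 0, 0],
  [42, 0, 0, -20, 0, 0, 0],
  [42, 0, 0, -30, 0, 0, 0],
  [42, 0, 0, -30, 0, 0, 0],
  [42, 0, 0, -30, 0, 0, 0],
  [42, 0, 0, 0, 0, 0, 0],
  [42, 0, 0, 0, 0, 0, 0],
])

```text
time: 11.5
tool_pos: [414.8, -185.8, 84.7]
tcp_rot: [180.0, -0.4, 111.9]
ft_force: [-0.6, 0.3, -3.2]
finger_gap: 47.4
```

Run:
```python
from st import *
im=snapshot('side');cv2.imwrite('pics/s7.png',im)
```

```text
11.5 [ 414.8 -185.8   84.7] [180.   -0.4 111.9] [-30.8 -10.6 114.8   0.3  76.1 -52.8] [-0.6  0.3 -3.2] 47.38565656741786
```

```bash
cat >> h.py <<'E'
q_=np.load('q.npz')
ax=yaw(62);zz=np.array([0,0,1.]);n_=(zz-ax)/2**.5;u_=(zz+ax)/2**.5
S=np.array([521,-358,61.])
def B(P,c=(2,0,-41.4)):
    T=pose([0,0,0],-n_,yaw(152));T[:3,3]=P-T[:3,:3]@np.array(c);return T
E
python3 - <<'E'
from h import *
print(q_['rest']);go(B(S+n_*70+zz*20))
E
```

```text
[ 520.98031529 -358.1398022     4.21764069]
9 rows of [-23.51, -4.03, -4.74, -0.0833, 0.0299, -0.0738]
  mid [ 444. -278.   98.] end [ 513.3 -376.8  101.2]
```

>>> servo_tool([
  [42, -23.5, -4, -4.7, -0.0833, 0.03, -0.0738],
  [42, -23.5, -4, -4.7, -0.0833, 0.03, -0.0738],
  [42, -23.5, -4, -4.7, -0.0833, 0.03, -0.0738],
  [42, -23.5, -4, -4.7, -0.0833, 0.03, -0.0738],
  [42, -23.5, -4, -4.7, -0.0833, 0.03, -0.0738],
  [42, -23.5, -4, -4.7, -0.0833, 0.03, -0.0738],
  [42, -23.5, -4, -4.7, -0.0833, 0.03, -0.0738],
  [42, -23.5, -4, -4.7, -0.0833, 0.03, -0.0738],
  [42, -23.5, -4, -4.7, -0.0833, 0.03, -0.0738],
  [42, 0, 0, 0, 0, 0, 0],
])

```text
time: 12.55
tool_pos: [512.0, -372.3, 76.0]
tcp_rot: [132.5, -0.5, 153.4]
ft_force: [-1.7, 1.7, -4.9]
finger_gap: 47.5
```

Run:
```python
from st import *
T=cur()
c1=(T@[2,0,-41.4,1])[:3];go(B(S+n_*70+zz*20))
P=np.array([[x,y,z] for x,y in((-65,-25),(65,-25),(65,25),(-65,25)) for z in(-4.5,4.5)])
pw=P@T[:3,:3].T
ims=[]
for n in('top','side'):
    im=snapshot(n)
    for c,col in ((c1,(0,255,0)),((T@[2,0,-3.4,1])[:3]+[0,0,38],(0,0,255))):
        print(n,proj(n,c)[0].round(0))
        for k in (0,1): cv2.polylines(im,[((proj(n,pw+c)[k::2])*16).astype(int)],True,col,1,shift=4)
    x,y=(320,190) if n=='top' else (240,80)
    ims.append(cv2.resize(im[y:y+110,x:x+110] if 0 else im[max(0,y-20):y+120,x:x+110],(440,560),interpolation=cv2.INTER_CUBIC))
cv2.imwrite('pics/b1.png',np.hstack([i[:,:400] for i in ims]))
```

```text
12.55 [ 512.  -372.3   76. ] [132.5  -0.5 153.4] [ -63.    41.2   69.    36.8  100.5 -129.5] [-1.7  1.7 -4.9] 47.45063926173687
1 rows of [-2.9, 16.32, -19.6, 0.0427, -0.0244, 0.0106]
  mid [ 512. -372.   76.] end [ 513.3 -376.8  101.2]
top [389. 230.]
top [377. 223.]
side [302. 102.]
side [295. 106.]
```

View pics/b1.png

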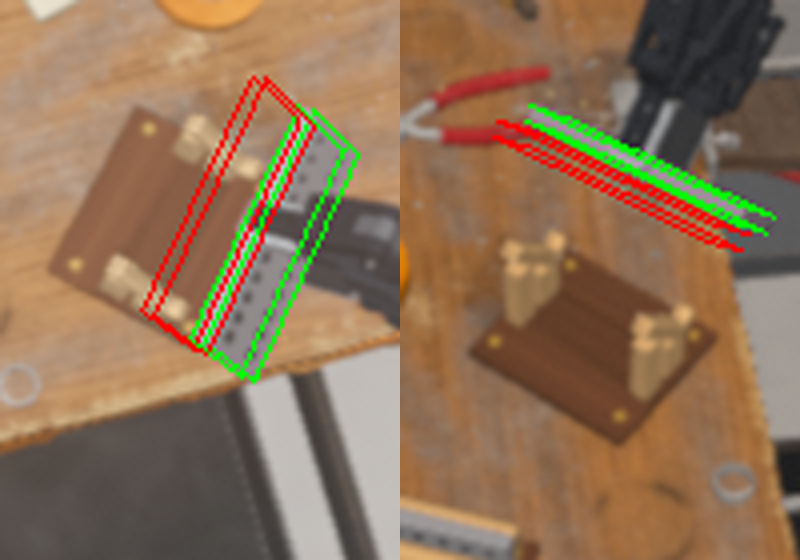

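Run:
```python
from st import *
T=go(B(S+n_*50+u_*6),mm=20)
```

```text
12.65 [ 512.3 -371.6   81.5] [132.9  -0.3 153.4] [ -62.9   40.4   69.4   36.7  100.4 -129.4] [-0.5  0.4 -3.1] 47.41193926865298
1 rows of [-3.69, 2.16, 17.3, 0.0364, -0.0215, 0.013]
  mid [ 512. -372.   82.] end [ 521.9 -360.6   71.3]
```

>>> servo_tool([
  [42, -2, 1, 9, 0.018, -0.011, 0.007],
  [42, -2, 1, 8, 0.018, -0.011, 0.006],
  [42, 0, 0, 0, 0, 0, 0],
])

```text
time: 12.95
tool_pos: [522.2, -359.8, 74.1]
tcp_rot: [135.4, 0.2, 151.8]
ft_force: [0.5, -0.0, -1.5]
finger_gap: 47.7
```

Run:
```python
from st import *
T=go(B(S+n_*20+u_*6),mm=10)
```

```text
12.95 [ 522.2 -359.8   74.1] [135.4   0.2 151.8] [ -61.4   37.2   73.5   36.3   96.2 -128.2] [ 0.5 -0.  -1.5] 47.659315015792544
4 rows of [-0.01, -0.6, 7.84, -0.0017, 0.001, -0.0001]
  mid [ 527. -351.   62.] end [ 531.9 -341.8   50.1]
```

>>> servo_tool([
  [42, 0, -0.5, 8, 0, 0, 0],
  [42, 0, -0.5, 8, 0, 0, 0],
  [42, 0, -0.5, 8, 0, 0, 0],
  [42, 0, -0.5, 8, 0, 0, 0],
  [42, 0, 0, 0, 0, 0, 0],
])

```text
time: 13.45
tool_pos: [533.3, -339.6, 53.1]
tcp_rot: [135.7, 0.5, 151.9]
ft_force: [-0.2, -0.3, -3.1]
finger_gap: 47.4
```

Run:
```python
from st import *
T=go(B(S+n_*0+u_*6),mm=10)
```

```text
13.45 [ 533.3 -339.6   53.1] [135.7   0.5 151.9] [ -59.8   36.9   76.1   36.8   93.  -128.7] [-0.2 -0.3 -3.1] 47.35077294325984
3 rows of [0.11, -1.27, 6.74, -0.0039, 0.0024, 0.0015]
  mid [ 535. -336.   47.] end [ 538.5 -329.3   36. ]
```

Approach in small steps, watching force.

>>> servo_tool([
  [42, 0, -1, 4, -0.004, 0.002, 0],
  [42, 0, -1, 4, -0.004, 0.002, 0],
  [42, 0, -1, 4, -0.004, 0.002, 0],
  [42, 0, 0, 0, 0, 0, 0],
])

```text
time: 13.85
tool_pos: [536.4, -333.7, 40.8]
tcp_rot: [134.9, 0.1, 152.1]
ft_force: [-0.6, 0.5, -2.8]
finger_gap: 47.7
```

>>> servo_tool([
  [42, 0, 0, 2, 0, 0, 0],
  [42, 0, 0, 2, 0, 0, 0],
  [42, 0, 0, 0, 0, 0, 0],
])

```text
time: 14.15
tool_pos: [537.8, -331.6, 37.7]
tcp_rot: [134.9, 0.2, 152.1]
ft_force: [-0.9, 0.2, -3.3]
finger_gap: 47.7
```

Run:
```python
from st import *
T=cur();d=(T@[2,0,-41.4,1])[:3]-S;print(d@n_,d@u_,d@yaw(152))
```

```text
14.15 [ 537.8 -331.6   37.7] [134.9   0.2 152.1] [ -59.3   38.5   76.2   37.3   92.3 -129.2] [-0.9  0.2 -3.3] 47.72136480008506
2.842123570684254 5.496712886768331 -0.36745391648026704
```

>>> servo_tool([
  [42, 0, 0, 2, 0, 0, 0],
  [42, 0, 0, 1.5, 0, 0, 0],
  [42, 0, 0, 0, 0, 0, 0],
])

```text
time: 14.45
tool_pos: [538.0, -331.9, 37.8]
tcp_rot: [135.0, 0.3, 152.1]
ft_force: [0.1, 0.2, -4.1]
finger_gap: 47.7
```

>>> servo_tool([
  [42, 0, 0, 1.5, 0, 0, 0],
  [42, 0, 0, 0, 0, 0, 0],
])

```text
time: 14.65
tool_pos: [538.5, -331.9, 37.4]
tcp_rot: [135.1, 0.3, 152.1]
ft_force: [-1.9, -0.3, -2.0]
finger_gap: 47.7
```

>>> servo_tool([
  [42, 0, -2, 0, 0, 0, 0],
  [42, 0, -2, 0, 0, 0, 0],
])

```text
time: 14.85
tool_pos: [537.7, -334.2, 34.9]
tcp_rot: [135.1, 0.4, 152.1]
ft_force: [0.2, -0.6, -0.9]
finger_gap: 47.2
```

>>> servo_tool([
  [42, 0, -2, 0.5, 0, 0, 0],
  [42, 0, -2, 0.5, 0, 0, 0],
])

```text
time: 15.05
tool_pos: [537.4, -336.5, 32.6]
tcp_rot: [135.0, 0.5, 152.1]
ft_force: [-1.4, 1.5, 8.1]
finger_gap: 47.5
```

Run:
```python
from st import *
T=cur();d=(T@[2,0,-41.4,1])[:3]-S;print(d@n_,d@u_,d@yaw(152),s['ft_force']@n_,s['ft_force']@u_,s['wrist_torque'])
```

```text
15.05 [ 537.4 -336.5   32.6] [135.    0.5 152.1] [ -59.6   39.1   75.8   37.3   92.  -129.8] [-1.4  1.5  8.1] 47.52822652752115
2.399250913430205 -1.1952877380675975 -2.1850282317748526 5.217241877315786 6.1925974989773 [ 0.85128329 -0.15879981  0.13036076]
```

>>> servo_tool([
  [55, 0, 0, 0, 0, 0, 0],
  [66, 0, 0, 0, 0, 0, 0],
  [68, 0, 0, 0, 0, 0, 0],
  [68, 0, 0, -10, 0, 0, 0],
  [68, 0, 0, -20, 0, 0, 0],
  [68, 0, 0, -30, 0, 0, 0],
  [68, 0, 0, -30, 0, 0, 0],
  [68, 0, 0, -20, 0, 0, 0],
])

```text
time: 15.85
tool_pos: [498.0, -403.8, 110.2]
tcp_rot: [134.8, 0.1, 152.3]
ft_force: [-0.3, -0.2, -0.4]
finger_gap: 67.7
```

Run:
```python
from st import *
# check plate outline in images vs prediction
Sr=S+2.4*n_-1.2*u_-2.2*yaw(152)
R=B(S)[:3,:3];P=np.array([[x,y,z] for x,y in((-65,-25),(65,-25),(65,25),(-65,25)) for z in(-4.5,4.5)])@R.T+Sr
for n in('top','side'):
    im=snapshot(n);cv2.imwrite(f'pics/r_{n}.png',im)
    a=cv2.imread('pics/%s0.png'%n);a=cv2.resize(a,(560,420),interpolation=cv2.INTER_AREA)
    H=cv2.convexHull(proj(n,P).astype(np.float32));m=np.zeros(im.shape[:2],np.uint8);cv2.fillConvexPoly(m,H.astype(int),1)
    hsv=cv2.cvtColor(im,cv2.COLOR_BGR2HSV);g=((hsv[...,1]<60)&(hsv[...,2]>90)).astype(np.uint8)
    print(n,H[:,0].round().tolist(),'grey fraction inside',g[m>0].mean())
    x0,y0=H[:,0].min(0).astype(int)-8;x1,y1=H[:,0].max(0).astype(int)+8
    for y in range(y0,y1,2): print(''.join(('#' if g[y,x] else '+') if m[y,x] else ('o' if g[y,x] else '.') for x in range(x0,x1)))
```

```text
15.85 [ 498.  -403.8  110.2] [1.348e+02 1.000e-01 1.523e+02] [ -64.8   39.2   66.8   35.5  102.5 -128.2] [-0.3 -0.2 -0.4] 67.72083166625626
top [[388.0, 200.0], [361.0, 254.0], [357.0, 253.0], [344.0, 244.0], [372.0, 189.0], [376.0, 189.0]] grey fraction inside 0.9059288537549407
...........................................................
...........................................................
...........................................................
...........................................................
....................................++.....................
...................................+++###..................
..................................+++######................
.................................++##########+.............
................................++##############...........
...............................++################+.........
..............................++####################.......
.............................++####################oo......
............................++####################oo.......
...........................++##########
[... 2978 characters left out ...]
..............................++################++................oo
............................................+################+++.............o
................................................+###############++++.........o
...................................................++###############+++.......
.......................................................+#############+........
...........................................................##++++++++.........
..............................................................................
..............................................................................
..............................................................................
```

```bash
cat >> h.py <<'E'
C0=S+1.5*n_-1.5*u_-2.2*yaw(152)
def C(back): # tip is 20 mm past the upper edge when back=0
    return pose(C0-29.6*u_+back*u_,-u_,yaw(152))
E
python3 - <<'E'
from h import *
M=pose([515,-370,165],[0,0,-1],yaw(152));go(M,T0=None,mm=30);go(C(70),T0=M)
E
```

```text
7 rows of [0.27, 8.58, -4.6, 0.1124, 0.0005, 0.0007]
  mid [ 503. -395.  138.] end [ 515. -370.  165.]
7 rows of [-0.27, 9.16, 8.5, 0.1122, 0.0, 0.0]
  mid [ 527. -349.  137.] end [ 535.4 -335.7   89.6]
```

>>> servo_tool([
  [40, 0, 8.6, -4.6, 0.1124, 0, 0],
  [40, 0, 8.6, -4.6, 0.1124, 0, 0],
  [40, 0, 8.6, -4.6, 0.1124, 0, 0],
  [40, 0, 8.6, -4.6, 0.1124, 0, 0],
  [40, 0, 8.6, -4.6, 0.1124, 0, 0],
  [40, 0, 8.6, -4.6, 0.1124, 0, 0],
  [40, 0, 8.6, -4.6, 0.1124, 0, 0],
])

```text
time: 16.65
tool_pos: [512.8, -369.3, 155.1]
tcp_rot: [-178.9, -0.2, 151.7]
ft_force: [0.4, -0.3, -0.9]
finger_gap: 39.9
```

Run:
```python
from st import *
go(C(70))
```

```text
16.65 [ 512.8 -369.3  155.1] [-178.9   -0.2  151.7] [ -39.7   13.7   82.6   -1.1   83.8 -101.3] [ 0.4 -0.3 -0.9] 39.90937146637468
7 rows of [-0.59, 8.81, 7.01, 0.1095, -0.0008, -0.0004]
  mid [ 525. -349.  131.] end [ 535.4 -335.7   89.6]
```

>>> servo_tool([
  [40, -0.6, 8.8, 5.5, 0.1095, 0, 0],
  [40, -0.6, 8.8, 5.5, 0.1095, 0, 0],
  [40, -0.6, 8.8, 5.5, 0.1095, 0, 0],
  [40, -0.6, 8.8, 5.5, 0.1095, 0, 0],
  [40, -0.6, 8.8, 5.5, 0.1095, 0, 0],
  [40, -0.6, 8.8, 5.5, 0.1095, 0, 0],
  [40, -0.6, 8.8, 5.5, 0.1095, 0, 0],
  [40, 0, 0, 0, 0, 0, 0],
])

```text
time: 17.45
tool_pos: [541.8, -322.9, 96.0]
tcp_rot: [-133.0, 0.2, 152.9]
ft_force: [-0.6, 0.7, -1.0]
finger_gap: 40.0
```

Run:
```python
from st import *
go(C(70));go(C(30),mm=20)
```

```text
17.45 [ 541.8 -322.9   96. ] [-133.     0.2  152.9] [ -9.6  30.4  82.  -44.4  86.7 -61.9] [-0.6  0.7 -1. ] 40.01793533894123
1 rows of [-0.04, -5.11, 14.86, -0.0342, 0.0142, 0.0091]
  mid [ 542. -323.   96.] end [ 535.4 -335.7   89.6]
3 rows of [0.08, -1.45, 18.26, -0.0114, 0.0047, 0.003]
  mid [ 535. -336.   85.] end [ 522.1 -360.7   61.3]
```

>>> servo_tool([
  [40, 0, -5.1, 14.9, -0.034, 0.014, 0.009],
  [40, 0, 0, 19, 0, 0, 0],
  [40, 0, 0, 18, 0, 0, 0],
  [40, 0, 0, 0, 0, 0, 0],
])

```text
time: 17.85
tool_pos: [522.6, -360.4, 62.3]
tcp_rot: [-135.7, -0.0, 152.1]
ft_force: [-0.6, 0.1, 0.4]
finger_gap: 39.9
```

Run:
```python
from st import *
go(C(30));go(C(0),mm=8)
im=snapshot('side');cv2.imwrite('pics/c_side.png',im)
top=snapshot('top');cv2.imwrite('pics/c_top.png',top)
a=cv2.resize(im[85:185,240:340],(400,400),interpolation=cv2.INTER_CUBIC);b=cv2.resize(top[165:265,320:420],(400,400),interpolation=cv2.INTER_CUBIC)
cv2.imwrite('pics/c1.png',np.hstack([b,a]))
```

```text
17.85 [ 522.6 -360.4   62.3] [-135.7   -0.   152.1] [-14.3  30.1  84.7 -43.4  81.3 -63.1] [-0.6  0.1  0.4] 39.91784322785387
1 rows of [0.31, 0.39, 1.04, 0.012, 0.0006, 0.001]
  mid [ 523. -360.   62.] end [ 522.1 -360.7   61.3]
4 rows of [0.08, 0.04, 7.76, 0.003, 0.0002, 0.0002]
  mid [ 517. -370.   51.] end [ 512.1 -379.4   40.1]
```

>>> servo_tool([
  [40, 0, 0, 6, 0.01, 0, 0],
  [40, 0, 0, 6, 0, 0, 0],
  [40, 0, 0, 5, 0, 0, 0],
  [40, 0, 0, 0, 0, 0, 0],
])

```text
time: 18.35
tool_pos: [521.0, -371.7, 55.3]
tcp_rot: [-135.2, 0.5, 152.1]
ft_force: [-0.4, 0.4, 0.5]
finger_gap: 40.0
```

>>> servo_tool([
  [40, 0, 0, 5, 0, 0, 0],
  [40, 0, 0, 5, 0, 0, 0],
  [40, 0, 0, 4, 0, 0, 0],
  [40, 0, 0, 0, 0, 0, 0],
])

```text
time: 18.75
tool_pos: [516.3, -380.8, 44.2]
tcp_rot: [-135.2, 0.5, 152.1]
ft_force: [0.2, -0.1, -0.2]
finger_gap: 39.9
```

Run:
```python
from st import *
go(C(0))
```

```text
18.75 [ 516.3 -380.8   44.2] [-135.2    0.5  152.1] [-15.9  31.2  85.7 -44.7  78.7 -62.3] [ 0.2 -0.1 -0.2] 39.94961734739558
1 rows of [4.39, 2.39, 3.45, 0.0043, 0.0079, -0.0045]
  mid [ 516. -381.   44.] end [ 512.1 -379.4   40.1]
```

>>> servo_tool([
  [40, 4, 2.4, 2, 0.004, 0.008, -0.004],
  [40, 0, 0, 2, 0, 0, 0],
  [40, 0, 0, 0, 0, 0, 0],
])

```text
time: 19.05
tool_pos: [511.8, -379.7, 39.1]
tcp_rot: [-135.0, -0.0, 152.0]
ft_force: [-0.0, -0.5, 0.4]
finger_gap: 39.9
```

>>> servo_tool([
  [4, 0, 0, 0, 0, 0, 0],
  [4, 0, 0, 0, 0, 0, 0],
  [4, 0, 0, 0, 0, 0, 0],
  [4, 0, 0, 0, 0, 0, 0],
  [4, 0, 0, 0, 0, 0, 0],
], force=60)

```text
time: 19.55
tool_pos: [511.6, -380.6, 40.5]
tcp_rot: [-134.9, 0.0, 151.9]
ft_force: [-0.2, -0.6, 0.6]
finger_gap: 7.6
```

Run:
```python
from st import *
go(C(0))
print(s['ft_force']@n_)
```

```text
19.55 [ 511.6 -380.6   40.5] [-134.9    0.   151.9] [-15.9  31.6  85.8 -44.9  78.9 -62.1] [-0.2 -0.6  0.6] 7.595138260962767
1 rows of [0.09, 1.21, -0.62, -0.0017, -0.0014, -0.0015]
  mid [ 512. -381.   40.] end [ 512.1 -379.4   40.1]
0.8616258044770286
```

>>> servo_tool([
  [4, 0, -7, -7, 0, 0, 0],
  [4, 0, -14, -14, 0, 0, 0],
  [4, 0, -18, -18, 0, 0, 0],
  [4, 0, -18, -18, 0, 0, 0],
  [4, 0, -18, -18, 0, 0, 0],
  [4, 0, -10, -10, 0, 0, 0],
  [4, 0, 0, 0, 0, 0, 0],
  [4, 0, 0, 0, 0, 0, 0],
], force=90)

```text
time: 20.35
tool_pos: [512.2, -378.1, 168.8]
tcp_rot: [-135.2, -0.0, 152.0]
ft_force: [0.0, 0.6, -4.3]
finger_gap: 6.6
```

```bash
cat >> h.py <<'E'
RK=(602.2,-156.0,171.63)
SL=np.array([RK[0],RK[1],16.])+0
for s_ in (1,-1):
    P_=np.array([RK[0],RK[1],16.])+s_*48*yaw(RK[2]+90)
    if P_[1]>SL[1]: SL2=P_
SL=SL2
def D(h,off=(0,0,0)): # plate centre height above final
    return pose(SL+[0,0,25+h]-np.array([0,0,30.2])+np.array(off),[0,0,-1],yaw(RK[2]))
E
python3 - <<'E'
from st import *
print(SL);A=D(90);go(A);B1=pose([560,-230,130],[0,0,-1],yaw(160))
print(A[:3,3])
E
```

```text
20.35 [ 512.2 -378.1  168.8] [-135.2   -0.   152. ] [-15.8  22.1  83.4 -43.6  87.4 -70.6] [ 0.   0.6 -4.3] 6.624142235002668
[ 609.18712129 -108.51126306   16.        ]
9 rows of [-0.61, 33.02, -6.78, -0.086, -0.0149, -0.036]
  mid [ 564. -269.  110.] end [ 609.2 -108.5  100.8]
[ 609.18712129 -108.51126306  100.8       ]
```

>>> servo_tool([
  [4, -0.6, 33, -6.8, -0.086, -0.015, -0.036],
  [4, -0.6, 33, -6.8, -0.086, -0.015, -0.036],
  [4, -0.6, 33, -6.8, -0.086, -0.015, -0.036],
  [4, -0.6, 33, -6.8, -0.086, -0.015, -0.036],
  [4, -0.6, 33, -6.8, -0.086, -0.015, -0.036],
  [4, -0.6, 33, -6.8, -0.086, -0.015, -0.036],
  [4, -0.6, 33, -6.8, -0.086, -0.015, -0.036],
  [4, -0.6, 33, -6.8, -0.086, -0.015, -0.036],
  [4, -0.6, 33, -6.8, -0.086, -0.015, -0.036],
  [4, 0, 0, 0, 0, 0, 0],
])

```text
time: 21.35
tool_pos: [600.0, -93.6, 83.3]
tcp_rot: [178.0, -1.3, 172.3]
ft_force: [0.3, -0.4, -3.4]
finger_gap: 6.5
```

Run:
```python
from st import *
go(D(40))
```

```text
21.35 [600.  -93.6  83.3] [178.   -1.3 172.3] [-14.9  14.4  89.4   1.8  77.7 -97.6] [ 0.3 -0.4 -3.4] 6.5311831403954415
2 rows of [-5.84, -7.16, 15.99, 0.0171, -0.0112, 0.0057]
  mid [ 605. -101.   67.] end [ 609.2 -108.5   50.8]
```

>>> servo_tool([
  [4, -6, -7, 10, 0.017, -0.011, 0.006],
  [4, -6, -7, 10, 0.017, -0.011, 0.006],
  [4, 0, 0, 0, 0, 0, 0],
])

```text
time: 21.65
tool_pos: [606.7, -110.1, 57.7]
tcp_rot: [-179.7, -0.4, 171.5]
ft_force: [-0.8, -0.3, -4.1]
finger_gap: 6.6
```

Run:
```python
from st import *
go(D(40))
e=yaw(RK[2]);w=yaw(RK[2]-90)
for n in('top','side'):
    print(n,'slot mid at z40.7 ends',crop(n,[SL+[0,0,24.7]+k*55*e for k in(-1,1)]).round().tolist())
    for k in (-1,1):print('  wall',crop(n,[SL+[0,0,24.7]+k*12.7*w+j*55*e for j in(-1,1)]).round().tolist())
T=cur();R=T[:3,:3];c=(T@[0,0,-30.2,1])[:3]
# predicted top edge & bottom edge of held plate
for n in('top','side'):
    im=snapshot(n);cv2.imwrite(f'pics/d_{n}.png',im)
    print(n,'plate top edge',proj(n,[(T@[x,0,-55.2,1])[:3] for x in(-65,65)]).round(1).tolist(),'bottom',proj(n,[(T@[x,0,-5.2,1])[:3] for x in(-65,65)]).round(1).tolist())
top=cv2.imread('pics/d_top.png')[140:235,220:320];sd=cv2.imread('pics/d_side.png')[150:265,180:295]
cv2.imwrite('pics/d1.png',np.hstack([cv2.resize(top,(400,380),interpolation=cv2.INTER_CUBIC),cv2.resize(sd,(380,380),interpolation=cv2.INTER_CUBIC)]))
```

```text
21.65 [ 606.7 -110.1   57.7] [-179.7   -0.4  171.5] [-14.8  16.2  90.   -0.3  74.1 -96.2] [-0.8 -0.3 -4.1] 6.615800685935917
1 rows of [-2.24, 2.0, 6.89, -0.0047, -0.0067, -0.0024]
  mid [ 607. -110.   58.] end [ 609.2 -108.5   50.8]
top slot mid at z40.7 ends [[102.0, 38.0], [71.0, 235.0]]
  wall [[125.0, 41.0], [94.0, 238.0]]
  wall [[79.0, 34.0], [47.0, 231.0]]
side slot mid at z40.7 ends [[30.0, 448.0], [247.0, 506.0]]
  wall [[39.0, 426.0], [256.0, 483.0]]
  wall [[20.0, 470.0], [239.0, 530.0]]
top plate top edge [[249.5, 145.7], [239.4, 207.5]] bottom [[251.1, 152.9], [241.4, 212.1]]
side plate top edge [[186.3, 203.3], [255.5, 221.1]] bottom [[191.6, 217.1], [257.3, 234.4]]
```

>>> servo_tool([
  [4, -2.2, 2, 5, -0.005, -0.007, -0.002],
  [4, 0, 0, 5, 0, 0, 0],
  [4, 0, 0, 3, 0, 0, 0],
  [4, 0, 0, 0, 0, 0, 0],
])

```text
time: 22.15
tool_pos: [610.3, -107.9, 45.9]
tcp_rot: [179.9, 0.1, 171.6]
ft_force: [-0.3, -0.3, -2.9]
finger_gap: 7.0
```

Run:
```python
from st import *
go(D(29));T=cur()
for n,(x0,y0,x1,y1) in {'side':(178,195,275,245)}.items():
    im=snapshot(n);hsv=cv2.cvtColor(im,cv2.COLOR_BGR2HSV);g=(hsv[...,1]<60)
    m=np.zeros(im.shape[:2],np.uint8);P=[(T@[x,0,z,1])[:3] for x,z in((-65,-55.2),(65,-55.2),(65,-5.2),(-65,-5.2))]
    cv2.fillConvexPoly(m,proj(n,P).round().astype(int),1);print(proj(n,P).round(1).tolist())
    for y in range(y0,y1): print(''.join(('#' if g[y,x] else '+') if m[y,x] else ('o' if g[y,x] else '.') for x in range(x0,x1)))
```

```text
22.15 [ 610.3 -107.9   45.9] [1.799e+02 1.000e-01 1.716e+02] [-14.9  16.9  90.6   0.1  72.4 -96.5] [-0.3 -0.3 -2.9] 7.005196577165658
1 rows of [0.99, -0.73, 6.05, 0.002, 0.0023, 0.0001]
  mid [ 610. -108.   46.] end [ 609.2 -108.5   39.8]
[[185.6, 207.3], [254.1, 225.3], [255.7, 238.2], [190.6, 220.8]]
................oooooooooooooooooooooooooooooooooooo..............oooooooooooooooooooooooo.......
.................ooooooooooooooooooooooooooooooooooo.................ooooooooooooooooooooo.......
..................ooooooooooooooooooooooooooooooooo......................ooooooooooooooooo.......
...................ooooooooooooooooooooooooooooooo............................oooooooooooo.......
....................ooooooooooooooooooooooooooooo................................ooooooooo.......
.....................oooooooooooooooooooooooooooo....................................ooooo.......
.....................oooooooooooooooooooooooooooo.......................................oo.......
.....................oooooooooooooooooooooooooooo.......................................oo.......
...........
[... 3404 characters left out ...]
..............
.........................................................................oooo#+..................
.................................................................................................
.................................................................................................
.................................................................................................
.................................................................................................
.................................................................................................
.................................................................................................
```

>>> servo_tool([
  [4, 1, -0.7, 4, 0, 0, 0],
  [4, 0, 0, 4, 0, 0, 0],
  [4, 0, 0, 0, 0, 0, 0],
])

```text
time: 22.5
tool_pos: [609.6, -108.7, 38.1]
tcp_rot: [179.9, 0.2, 171.6]
ft_force: [0.2, -0.1, -3.5]
finger_gap: 7.0
```

Run:
```python
from st import *
go(D(20))
```

```text
22.5 [ 609.6 -108.7   38.1] [179.9   0.2 171.6] [-14.9  17.3  91.    0.1  71.5 -96.6] [ 0.2 -0.1 -3.5] 7.042163731010117
1 rows of [0.45, 0.1, 7.25, 0.0018, 0.0035, 0.0001]
  mid [ 610. -109.   38.] end [ 609.2 -108.5   30.8]
```

>>> servo_tool([
  [4, 0, 0, 3, 0, 0, 0],
  [4, 0, 0, 3, 0, 0, 0],
  [4, 0, 0, 0, 0, 0, 0],
])

```text
time: 22.8
tool_pos: [609.6, -108.7, 31.5]
tcp_rot: [179.9, 0.2, 171.6]
ft_force: [0.2, -0.0, -2.8]
finger_gap: 6.6
```

>>> servo_tool([
  [4, 0, 0, 2, 0, 0, 0],
  [4, 0, 0, 2, 0, 0, 0],
])

```text
time: 23.0
tool_pos: [609.9, -108.8, 27.6]
tcp_rot: [179.9, 0.2, 171.6]
ft_force: [0.1, 0.3, -2.6]
finger_gap: 6.8
```

Run:
```python
from st import *
go(D(0));print(s['wrist_torque'])
```

```text
23.0 [ 609.9 -108.8   27.6] [179.9   0.2 171.6] [-14.9  18.   91.3   0.1  70.5 -96.6] [ 0.1  0.3 -2.6] 6.803238887858668
1 rows of [0.86, 0.13, 16.83, 0.0017, 0.0041, 0.0]
  mid [ 610. -109.   28.] end [ 609.2 -108.5   10.8]
[ 0.02673144  0.01879012 -0.03979988]
```

>>> servo_tool([
  [4, 0, 0, 3, 0, 0, 0],
  [4, 0, 0, 3, 0, 0, 0],
  [4, 0, 0, 2, 0, 0, 0],
  [4, 0, 0, 0, 0, 0, 0],
])

```text
time: 23.4
tool_pos: [609.7, -108.7, 18.5]
tcp_rot: [179.9, 0.2, 171.6]
ft_force: [-0.1, 0.1, -3.1]
finger_gap: 6.9
```

>>> servo_tool([
  [4, 0, 0, 2, 0, 0, 0],
  [4, 0, 0, 2, 0, 0, 0],
])

```text
time: 23.6
tool_pos: [610.0, -108.7, 14.5]
tcp_rot: [179.9, 0.2, 171.6]
ft_force: [-0.3, -0.5, -3.7]
finger_gap: 6.9
```

>>> servo_tool([
  [4, 0, 0, 1.5, 0, 0, 0],
  [4, 0, 0, 1.5, 0, 0, 0],
])

```text
time: 23.8
tool_pos: [609.8, -108.7, 11.8]
tcp_rot: [179.9, 0.2, 171.6]
ft_force: [-9.9, 2.5, 16.5]
finger_gap: 6.7
```

>>> servo_tool([
  [4, 0, 0, 1, 0, 0, 0],
  [30, 0, 0, 0, 0, 0, 0],
  [30, 0, 0, 0, 0, 0, 0],
  [30, 0, 0, 0, 0, 0, 0],
])

```text
time: 24.2
tool_pos: [611.4, -109.1, 13.5]
tcp_rot: [179.9, 0.4, 171.6]
ft_force: [0.8, -0.2, 0.2]
finger_gap: 29.8
```

>>> servo_tool([
  [30, 0, 0, -5, 0, 0, 0],
  [30, 0, 0, -15, 0, 0, 0],
  [30, 0, 0, -30, 0, 0, 0],
  [30, 0, 0, -30, 0, 0, 0],
  [30, 0, 0, -30, 0, 0, 0],
  [30, 0, 0, -30, 0, 0, 0],
  [30, 0, 0, -30, 0, 0, 0],
  [30, 0, 0, 0, 0, 0, 0],
])

```text
time: 25.0
tool_pos: [610.3, -109.2, 197.7]
tcp_rot: [179.9, 0.6, 171.6]
ft_force: [0.3, 0.3, 1.0]
finger_gap: 29.9
```

Run:
```python
from st import *
im={n:snapshot(n) for n in('top','side')}
a=im['top'][140:235,220:320];b=im['side'][170:265,185:285]
e=yaw(RK[2]);w=yaw(RK[2]-90)
for n in im:
    P=[SL+[0,0,50]+x*65*e+y*4.5*w for x,y in((-1,-1),(1,-1),(1,1),(-1,1))];print(n,proj(n,P).round(1).tolist())
cv2.imwrite('pics/f1.png',np.hstack([cv2.resize(c,(400,380),interpolation=cv2.INTER_CUBIC) for c in(a,b)]))
```

```text
25.0 [ 610.3 -109.2  197.7] [179.9   0.6 171.6] [-15.    9.9  82.4   0.1  87.1 -96.6] [0.3 0.3 1. ] 29.883872483656578
top [[252.3, 151.6], [242.8, 211.1], [238.5, 210.5], [248.1, 151.0]]
side [[190.7, 214.8], [256.6, 232.1], [255.0, 236.4], [188.9, 218.8]]
```

View pics/f1.png

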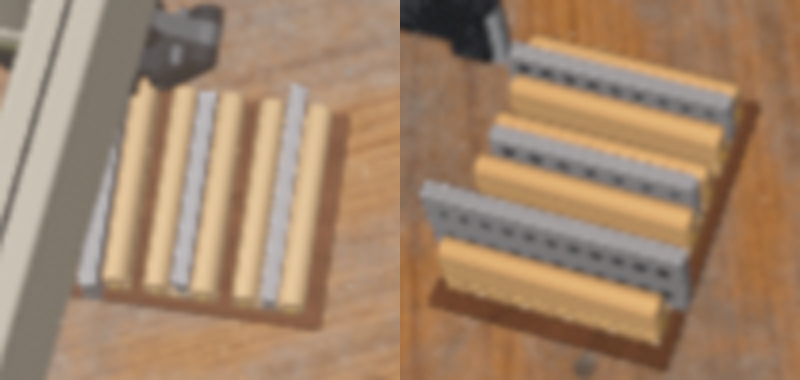

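```bash
python3 -c "
from bench import *
print(hand_in())"
```

```text
the job is handed in; nothing more can be done
None
```

The big plate now stands on a long edge in the empty (leftmost) slot, pushed down to the slot floor and released. I handed in at about 25 s of the 51 s allowed.

**What I did:** I gripped the plate across its width and leaned it on the sloped rest. I then re-gripped it across its thickness at the upper edge and lowered it into the slot. It met no resistance on the way down until the floor.

**Last checks:**
- **Fit:** floor contact came within about 1 mm of the expected height. In the last side picture the plate's top edge was within about 1 px (roughly 2 mm) of its predicted place lengthwise and across the slot.
- **Other items:** both smaller plates look unmoved in that picture. The bottles were not in the final crop, so I did not look at them again; the arm stayed well away from them after the first approach.
- **Gripper:** it was clear, about 180 mm above the plate, with about 1 N read at the wrist.

**What disagreed:**
- **Fingertips:** they sit about 35 to 40 mm behind the reported TCP. My first grasp closed above the plate, so I felt for the bench (about 34 N briefly) and measured the offset. A picture of the tilted grip confirmed it, and I allowed for it afterwards.
- **Sideways slip:** while feeling for the bench I once moved about 5 mm the wrong way. It did no harm.
- **Finger opening:** the reading was about 2 mm too small on a gripped plate.

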